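# Clear the heater face and hold its cover over the threads

### The job

Pick up the scraper block and with it wipe the three porcelain chips off the sample heater's top face into the catch tray beside it (never touch the chips with the gripper), then put the scraper down on the bench. Pick up the cover plate by its bar grip and hold it level and still, about 15 mm above the heater's face without touching it, each of its three holes straight above its threaded hole so that the screws can be dropped in; finish while still holding it there. Leave the other things on the bench where they are.

Things in the scene. Friction and masses are not known exactly. Their poses are not given: they have to be found in the camera images.
- bar_grip (a point): middle of the top of the cover plate's black bar grip, at (0, 0, 36) mm in the plate's frame; the bar is 50 mm long (plate x), 16 mm thick (plate y) and rises from the plate's top (6 mm) to 36 mm above its underside
- heater: bench sample heater, fixed: a block 120 mm (its x) by 110 mm (its y), 50 mm high, grey below with a flat dark anodised metal top face at z = 50 mm; the face has three threaded holes 10 mm wide with brass threads. Its +y side carries a catch tray. Origin: centre of the block's underside on the bench; z up
- tray_floor (a point): centre of the inner floor of the open steel catch tray fixed against the heater's +y side, at (0, 100, 3) mm in the heater's frame. Outside it spans y = 55 to 145 mm and x = -70 to 70 mm; walls 3 mm thick, 28 mm high from the bench, so its rim lies 22 mm below the heater's top face
- cover: dark anodised metal cover plate, loose, flat on the bench, 120 mm (x) by 110 mm (y) by 6 mm, about 0.26 kg, with three through holes 12 mm wide in the same pattern as the threaded holes (a pair at the -x end, a single one at the +x end, so only one way round fits). Origin: centre of the plate's underside; z up
- scraper: scraper block standing on the bench, about 0.12 kg: grey plastic wiping foot 110 mm (x) by 22 mm (y) by 20 mm high, on it a wooden grip 70 mm (x) by 20 mm (y) up to z = 60 mm. Origin: centre of the underside, z up. It and the cover plate lie on opposite sides of the heater, either way round
- thread0 (a point): centre of threaded hole 0 on the heater's top face, at (-45, -40) mm, z = 50 mm in the heater's frame
- hole0 (a point): centre of the cover plate's hole 0 (belongs over threaded hole 0) at the plate's underside, at (-45, -40) mm, z = 0 in the plate's frame
- thread1 (a point): centre of threaded hole 1 on the heater's top face, at (-45, 40) mm, z = 50 mm in the heater's frame
- hole1 (a point): centre of the cover plate's hole 1 (belongs over threaded hole 1) at the plate's underside, at (-45, 40) mm, z = 0 in the plate's frame
- thread2 (a point): centre of threaded hole 2 on the heater's top face, at (45, 0) mm, z = 50 mm in the heater's frame
- hole2 (a point): centre of the cover plate's hole 2 (belongs over threaded hole 2) at the plate's underside, at (45, 0) mm, z = 0 in the plate's frame
- chip0: loose flat chip of white porcelain, 24 x 16 x 8 mm, 10 g, lying on the heater's top face within 40 mm of its middle in x and 30 mm in y; origin centre of its underside
- chip1: loose flat chip of white porcelain, 20 x 18 x 9 mm, 10 g, lying on the heater's top face within 40 mm of its middle in x and 30 mm in y; origin centre of its underside
- chip2: loose flat chip of white porcelain, 25 x 14 x 7 mm, 10 g, lying on the heater's top face within 40 mm of its middle in x and 30 mm in y; origin centre of its underside
- beaker: leave alone: empty glass beaker, 68 mm wide, 85 mm high; origin centre of underside
- petri: leave alone: closed glass dish, 90 mm wide, 16 mm high; origin centre of underside
- stopper: leave alone: black rubber stopper, 38 mm wide, 30 mm high, nearest the robot; origin centre of underside
- screwdriver: leave alone: screwdriver about 190 mm long lying roughly along world y beyond the heater; origin about its middle
- screw_dish: leave alone: white porcelain dish holding the screws, 60 mm wide, 18 mm high with the screws; origin centre of underside
Things that resemble listed ones, but are neither listed nor needed, are in the scene too. There is more than one size of the scraper; the job needs the larger.

How it is judged:
By the outcome, as a careful person would: the job done as asked, in the order asked, and still so for the second after the job is handed in, while the arm keeps its last pose, push and grip.
It also fails if it takes over 67 s, if anything falls off the work surface, if the arm or the gripper's body presses on something with over 40 N, if the wrist force passes 120 N, or if a joint passes its speed limit or range.

### The arm

A 6-joint arm with a two-finger parallel gripper is mounted at the origin on the work surface. World frame = base frame: x ahead of the robot, y to its left, z up, the work surface at z = 0. Lengths are in m, angles in rad, forces in N, time in s.
With the tool pointing down it reaches from about 0.35 to 0.975 m from the base axis. Payload 4.9 kg.
Tool frame: the origin (TCP) lies on the centre line of the jaws, within the pads' length; the fingertips stand 17 mm ahead of it and the grasp point (between the pads) lies 2 mm behind it (ctrl.tcp_to_tips is the x of the fingertips in the tool frame, in m); x points along the fingers, z is the direction in which the jaws open and shut, and the axes are right-handed (so a half turn about x gives the same grasp; the last joint's range is limited). The gripper opens to 85 mm and grips with 20 to 120 N. Pads are 22 mm wide; open, the fingers measure 114 mm over their backs; the gripper's body (76 mm by 85 mm) begins 54 mm behind the grasp point. The pads swing forward as they close: fully open they stand 13 mm farther back than shut.
Start: joints at [-1.385, 0.053, 1.613, -0, 1.476, -0.119], TCP at [0.188, -0.596, 0.248] pointing down, gripper open.
Joint ranges: [-3.01, 3.01], [-1.01, 2.22], [0.06, 2.58], [-1.02, 4.17], [0.09, 2.62], [-3.14, 3.14]. Speed limits (rad/s): [2.57, 2.57, 3.14, 3.14, 3.14, 3.14].

### API

Orientations are given as a rotation vector (axis times angle).
In Python, from station import ctrl, cams, finder gives the robot as it stands.
- The arm moves only by the tool step_arm, never from a script. Its argument "moves" is a list of rows, each a list of 3 entries, a list of its own where there are three numbers: the shift along the tool's x, y, z in cm, then the turn, a rotation vector about the tool's x, y, z in degrees, then the opening, from 0 (shut) to 1 (fully open). A call has exactly 10 rows; each row is the pose to reach, as a shift and turn from the pose measured when the call began, along the tool's axes at that moment; what a row does not reach only later rows make up. A row lasts 1/12 s, in which the tool goes at most 41.7 mm and 7.16 degrees, less where a joint would pass 70% of its speed; a pose out of reach is approached as far as the arm can. A call with a gripper value outside its range is refused whole. The fingers move at their own pace and stop on an object; "grip_force" is the grip in N (left out, the last holds). Time passes only in rows, so rows that repeat a pose let the fingers close, or fill a call up. It gives the time, the measured TCP pose, the force and the opening at its end, in the units of the state.
- ctrl.get_obs(): the state, without advancing time (a new reading comes with each control period).
- cams.get_image(name): name is "scene" or "top"; returns a dict with "pixels" (480x640x3 uint8, blue, green, red), "fx", "fy", "cx", "cy" (pixels), "position" and "attitude" of the camera in the world. Camera axes: x right, y up, looking along -z (the intrinsics and any distortion apply to the point x, -y, -z); pixel columns grow to the right and rows downward; lengths in m; the calibration is good to about 2 mm. A picture is of the moment at which its call begins. There is no depth.
- ctrl.finish_job(): hands the job in, once; it reports no verdict.
Trained networks look in the newest picture that a camera, given by its name, has taken for a name from the list of things; names that differ only in an ending like _2 or _b are one class to them, and where a whole thing is asked for, a point or a joint stands for the part that bears it (a point fixed in the world has none). Each returns a list of dicts, best first, with "conf" (0 to 1); they miss things now and then, are a little off and sometimes report something else, mostly with a low value. They report only what shows in the picture. A call takes as long as a camera call. They do not tell look-alikes from the thing itself.
- finder.find_in(camera, name): "at" ([column, row] in pixels, amid what is visible of it).
- finder.regions_of(camera, name): "region" (480x640 bool, what is visible of it) and "at" ([column, row] in pixels, amid what is visible of it).
- finder.tip_of(camera, name): "at" ([column, row] in pixels: a listed point, or the origin of a listed thing).
The state is a dict: "t": time; "q": joint angles; "dq": joint speeds; "effort": joint torques, N m; "tool_pos": TCP position; "tool_rot": TCP orientation; "contact_force": force on the tool from outside, world axes, zero at the start; "wrist_torque": the same for the moment, N m; "opening": finger opening in m.
Only numpy, scipy, OpenCV 4.12 (cv2) and the standard library are available. Lean on these libraries where they do the work, as an engineer would, in place of code of your own. Each camera call takes 0.05 s, during which the arm holds its last target. There are 200 camera calls.

## Working session

There is one attempt and no reset: what is moved stays moved. The work goes in short steps, Python scripts to look and compute and a tool call to move; the robot and the scene stay as the last step left them, time stands still between calls to the robot, and variables do not carry over. Pictures are saved under pics/ and viewed, on a budget of 10 in all, crops included, one or two more only if the job needs it, and the job is handed in when it is done.

Besides the shell and the picture viewer there is one more tool, called in YAML: its name, and indented under it one key for each argument. step_arm: Moves the arm, as the interface text tells. Its arguments: {"type":"object","properties":{"moves":{"type":"array"},"grip_force":{"type":"number"}},"required":["moves"]}

```bash
mkdir -p pics; ls; cat > h.py <<'E'
import numpy as np, cv2
from scipy.spatial.transform import Rotation as R
from station import ctrl, cams, finder
def att(im):
    a=np.array(im["attitude"],float)
    return a if a.shape==(3,3) else R.from_rotvec(a).as_matrix() if a.size==3 else R.from_quat(a).as_matrix()
def ray(im,uv):
    u,v=uv; d=np.array([(u-im["cx"])/im["fx"],-(v-im["cy"])/im["fy"],-1.0])
    return np.array(im["position"]),att(im)@d
def onz(im,uv,z):
    p,d=ray(im,uv); return p+d*(z-p[2])/d[2]
def proj(im,P):
    c=att(im).T@(np.array(P)-im["position"]); return np.array([im["cx"]+im["fx"]*c[0]/-c[2],im["cy"]-im["fy"]*c[1]/-c[2]])
def tri(a,ua,b,ub):
    p,d=ray(a,ua);q,e=ray(b,ub);d=d/np.linalg.norm(d);e=e/np.linalg.norm(e)
    s=np.linalg.lstsq(np.c_[d,-e],q-p,rcond=None)[0]
    return (p+s[0]*d+q+s[1]*e)/2,np.linalg.norm(p+s[0]*d-q-s[1]*e)
E
python3 - <<'E'
from h import *
np.set_printoptions(precision=4,suppress=True)
ims={}
for n in("scene","top"):
    im=cams.get_image(n);ims[n]=im
    print(n,{k:v for k,v in im.items() if k!="pixels"})
    cv2.imwrite(f"pics/{n}0.png",im["pixels"])
for n in ims:
  for t in["heater","tray_floor","cover","bar_grip","scraper","thread0","thread1","thread2","hole0","hole1","hole2","chip0","chip1","chip2","beaker","petri","stopper","screwdriver","screw_dish"]:
    r=finder.tip_of(n,t)
    print(n,t,[(np.round(x["at"],1).tolist(),round(x["conf"],2)) for x in r[:3]])
print(ctrl.get_obs())
E
```

```text
pics
scene {'fx': 442.5584561934509, 'fy': 442.5584561934509, 'cx': 325.1279803969055, 'cy': 237.17911715905743, 'position': array([0.9566, 0.3155, 0.863 ]), 'attitude': array([0.3157, 0.6837, 2.1612])}
top {'fx': 484.74026247952827, 'fy': 484.74026247952827, 'cx': 331.8382862367881, 'cy': 238.81990012360998, 'position': array([ 0.442 , -0.0074,  1.0584]), 'attitude': array([ 0.0566, -0.0745, -1.5641])}
scene heater [([319.9, 265.9], 0.56)]
scene tray_floor [([345.9, 291.5], 0.8), ([479.0, 326.8], 0.42)]
scene cover [([492.7, 314.9], 0.56), ([477.3, 328.5], 0.36)]
scene bar_grip [([496.4, 306.1], 0.73)]
scene scraper [([247.0, 191.9], 0.83), ([202.9, 178.6], 0.8), ([520.8, 316.1], 0.29)]
scene thread0 [([344.5, 253.2], 0.83), ([302.7, 258.7], 0.71)]
scene thread1 [([344.5, 253.2], 0.83), ([302.7, 258.7], 0.71)]
scene thread2 [([344.5, 253.2], 0.83), ([302.7, 258.7], 0.71)]
scene hole0 [([521.2, 316.0], 0.71), ([490.6, 286.6], 0.66), ([476.3, 326.1], 0.56)]
scene hole1 [([521.2, 316.0], 0.71), ([490.6, 286.6], 0.66), ([476.3, 326.1], 0.56)]
scene hole2 [([521.2, 316.0], 0.71), ([490.6
[... 1526 characters left out ...]
i [([202.8, 171.7], 0.96), ([334.5, 301.6], 0.52)]
top stopper [([336.1, 297.2], 0.61), ([184.9, 311.1], 0.16)]
top screwdriver [([339.7, 205.2], 0.69), ([364.0, 161.7], 0.61)]
top screw_dish [([265.5, 313.8], 0.67), ([341.0, 241.3], 0.23)]
{'t': 2.0, 'q': array([-1.385 ,  0.0527,  1.6129, -0.    ,  1.476 , -0.119 ]), 'dq': array([ 0.0004, -0.0012,  0.0005, -0.0029,  0.0004,  0.0009]), 'effort': array([  0.0002, -39.367 , -37.0452,  -0.0001,   0.0006,   0.    ]), 'tool_pos': array([ 0.1876, -0.5962,  0.2483]), 'tool_rot': array([ 0.9818,  1.3382, -0.9818]), 'contact_force': array([-0.8319, -0.3202, -0.006 ]), 'wrist_torque': array([ 0.0286, -0.0757,  0.0206]), 'opening': 0.08570537875831176}
```

View pics/scene0.png

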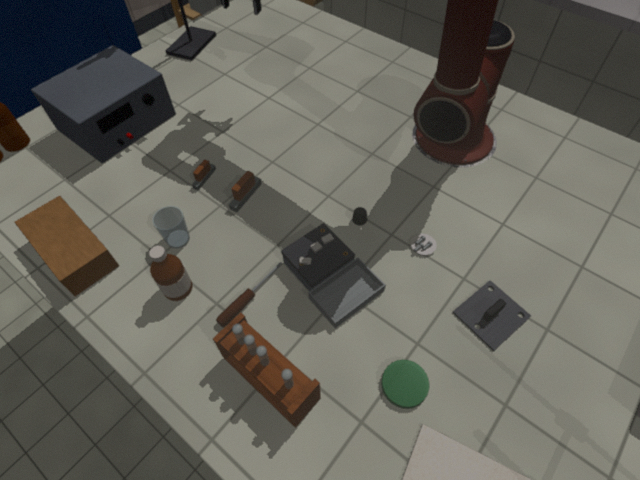

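View pics/top0.png

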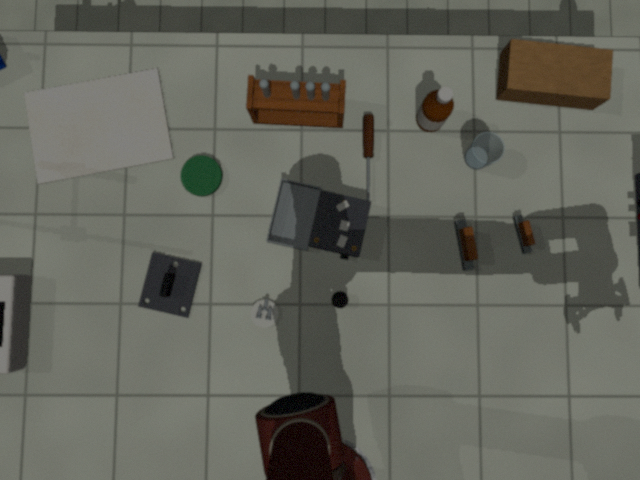

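The scene view shows the heater at (320,262) with three chips and its tray at (346,292). The larger scraper is at (246,187), the smaller at (203,174), and the cover at (492,315). In the top view these are the heater at (340,222), the scrapers at (467,243) and (526,233), and the cover at (170,285). The larger scraper is the one nearer the heater. I'll confirm that in enlarged crops.

```bash
python3 - <<'E'
from h import *
print(ctrl.tcp_to_tips)
for f,cs in(("top0",[(265,170,5),(435,190,5),(120,235,5)]),("scene0",[(275,215,5),(170,145,5),(445,270,5)])):
    p=cv2.imread(f"pics/{f}.png"); p=cv2.convertScaleAbs(p,alpha=1.7,beta=10)
    out=[]
    for x,y,s in cs:
        w,h=(133,100)
        c=cv2.resize(p[y:y+h,x:x+w],None,fx=3,fy=3,interpolation=cv2.INTER_CUBIC)
        for k in range(0,w,20): cv2.putText(c,str(x+k),(3*k,8),0,.3,(0,255,255)); cv2.line(c,(3*k,10),(3*k,14),(0,255,255))
        for k in range(0,h,20): cv2.putText(c,str(y+k),(0,3*k+4),0,.3,(0,255,255))
        out.append(c)
    out.append(np.zeros_like(out[0]))
    cv2.imwrite(f"pics/{f}_c.png",np.vstack([np.hstack(out[:2]),np.hstack(out[2:])])[:, :800])
E
```

```text
0.017
```

View pics/top0_c.png

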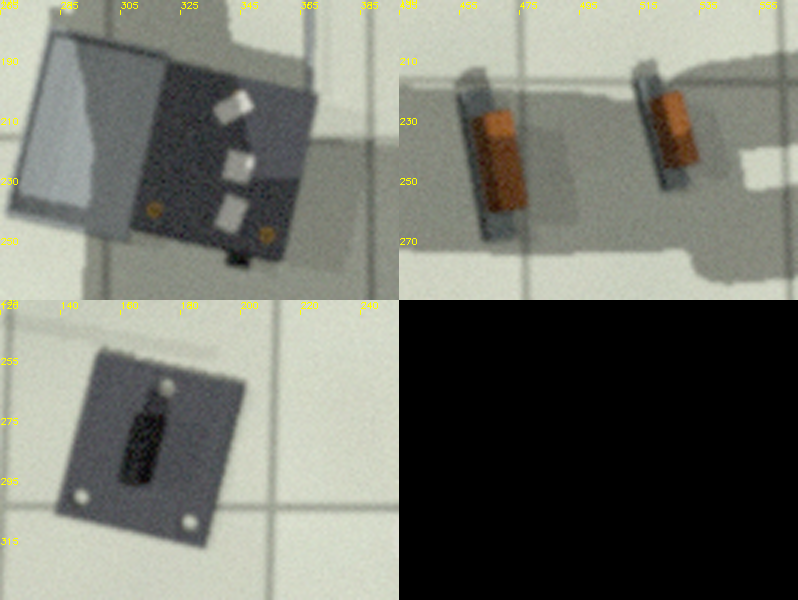

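View pics/scene0_c.png

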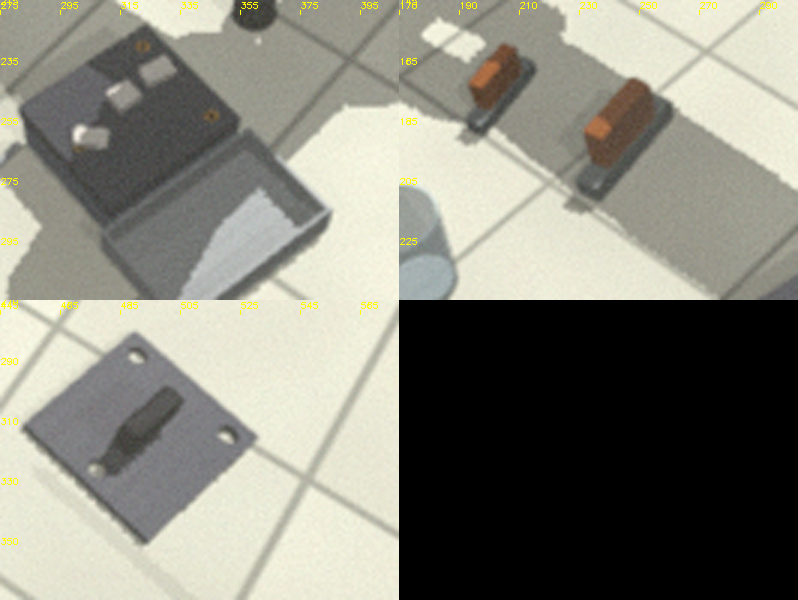

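The top crop shows the larger scraper, foot at about (465,245), and it is longer than the small one at (524,233). It is the one nearer the heater. Next I fit poses from both views.

```bash
cat > fit.py <<'E'
from h import *
from scipy.optimize import least_squares, minimize
np.set_printoptions(precision=4,suppress=True)
def world(p,P): # p=x,y,yaw,z
    c,s=np.cos(p[2]),np.sin(p[2]); P=np.asarray(P,float)
    return np.c_[p[0]+c*P[:,0]-s*P[:,1],p[1]+s*P[:,0]+c*P[:,1],p[3]+P[:,2]]
def ptfit(obs,x0):
    def f(p): return np.concatenate([(proj(im,w)-uv) for im,P,uv in obs for w in world(p,[P])])
    r=least_squares(f,x0,loss="soft_l1"); return r.x,r.fun.reshape(-1,2)
def box(cx,cy,lx,ly,z0,z1): return np.array([[cx+a*lx/2,cy+b*ly/2,z] for a in(-1,1) for b in(-1,1) for z in(z0,z1)])
def hullmask(im,W,roi,S=8):
    x,y,w,h=roi; uv=np.array([(proj(im,q)-[x-.5,y-.5])*S-.5 for q in W]); m=np.zeros((h*S,w*S),np.float32)
    cv2.fillConvexPoly(m,cv2.convexHull(np.round(uv).astype(np.int32)),1)
    return cv2.resize(m,(w,h),interpolation=cv2.INTER_AREA)
def maskfit(items,B,x0,steps=(.01,.01,.1,.01)):
    f=lambda p: sum(np.abs(hullmask(im,world(p,B),roi)-m).sum() for im,m,roi in items)
    s=np.array([x0]+[np.array(x0)+np.eye(4)[i]*steps[i] for i in range(4)])
    r=minimize(f,x0,method="Nelder-Mead",options=dict(initial_simplex=s,xatol=1e-5,fatol=.01,maxiter=400)); return r.x,r.fun
E
python3 - <<'E'
from fit import *
ims={n:cams.get_image(n) for n in("top","scene")}; t,s=ims["top"],ims["scene"]
H=[-.06,.06];z5=0
c={'pp':(.06,.055,0),'pm':(.06,-.055,0),'mm':(-.06,-.055,0),'mp':(-.06,.055,0),'h0':(-.045,-.04,0),'h1':(-.045,.04,0),'h2':(.045,0,0)}
def go(name,T,S,x0):
    o=[(t,c[k],v) for k,v in T.items()]+[(s,c[k],v) for k,v in S.items()]
    for lab,oo in(("both",o),):
        p,r=ptfit(oo,x0); print(name,p,"yawdeg",np.degrees(p[2]),"\n",np.round(r,1).tolist())
    for z in zs[name]:
      for lab,oo in(("top",o[:len(T)]),("scene",o[len(T):])):
        f=lambda q:np.concatenate([proj(im,world([*q,z],[P])[0])-uv for im,P,uv in oo])
        q=least_squares(f,x0[:3],loss="soft_l1").x; print(name,lab,z,q,np.degrees(q[2]))
zs={"heater":[.05],"cover":[.006]}
go("heater",dict(pp=(321,190.3),pm=(370.7,201.7),mm=(359.3,257),mp=(308.7,246.3),h1=(316.3,240),h0=(354,248.3)),
 dict(mm=(325,224),mp=(355,257.3),pp=(312.7,287.3),pm=(282.3,251),h0=(322.7,230.3),h1=(345.3,253.7)),[.48,0,-.2,.05])
go("cover",dict(pp=(154,251.3),pm=(202,262),mm=(189,317.7),mp=(138.3,306.3),h2=(175.3,264),h1=(147,300.3),h0=(183.3,309)),
 dict(mm=(490,280.7),mp=(530.7,315.7),pp=(493.7,349),pm=(452.3,312.3),h0=(490.7,288.3),h1=(521,314.7),h2=(477.3,326)),[.4,.33,-.2,.006])
items=[]
for im,roi in((t,(440,205,60,75)),(s,(225,165,50,45))):
    x,y,w,h=roi; b=im["pixels"][y:y+h,x:x+w].astype(int)
    m=((b[...,2]-b[...,0])>22).astype(np.uint8); n,l,st,_=cv2.connectedComponentsWithStats(m); m=(l==1+st[1:,4].argmax())
    print("wood px",m.sum(), st[1:,4].max()); items.append((im,m.astype(np.float32),roi))
B=box(0,0,.07,.02,.02,.06)
p,e=maskfit(items,B,[.43,-.27,.2,0]); print("scraper",p,np.degrees(p[2]),e)
for it in items: print(maskfit([it],B,[*p[:3],0],(.01,.01,.1,0.0001)))
for i,uv in enumerate([(341+1,205),(345.5,225),(342,241)]): print("chip",onz(t,uv,.058))
print(ctrl.get_obs()["t"])
E
```

```text
heater [ 0.5589 -0.0344 -0.2133  0.0416] yawdeg -12.223352024952012 
 [[-0.9, 0.6], [0.0, 0.4], [-0.6, 0.3], [-1.1, -0.4], [-0.2, 0.5], [-0.7, 0.5], [-1.7, -0.1], [-0.3, -2.4], [-1.0, -1.8], [-1.2, 0.5], [-0.4, 1.0], [-0.2, 0.4]]
heater top 0.05 [ 0.5587 -0.0354 -0.21  ] -12.03464412686371
heater scene 0.05 [ 0.5625 -0.0292 -0.2247] -12.876256801817991
cover [ 0.4292  0.3306 -0.2186  0.0015] yawdeg -12.522154577088804 
 [[-1.9, 0.6], [-0.6, 1.1], [-1.3, -0.2], [-0.3, -0.2], [-0.3, 0.2], [-0.4, 0.5], [-0.6, 0.1], [-1.2, -0.6], [-0.5, 0.0], [-0.4, 1.4], [-0.4, -1.0], [-1.0, 0.2], [-1.1, 0.0], [-0.5, 0.0]]
cover top 0.006 [ 0.4299  0.3277 -0.2183] -12.506530044651763
cover scene 0.006 [ 0.431   0.3316 -0.2225] -12.74995132577962
wood px 366 366
wood px 170 170
scraper [ 0.3962 -0.2405  0.2203  0.0014] 12.622976423975926 536.0
(array([ 0.3962, -0.2405,  0.2203,  0.    ]), np.float64(366.0))
(array([ 0.3962, -0.2405,  0.2203,  0.    ]), np.float64(170.0))
chip [ 0.5967 -0.0395  0.058 ]
chip [ 0.5548 -0.0469  0.058 ]
chip [ 0.5214 -0.0397  0.058 ]
2.1
```

```bash
python3 - <<'E'
from fit import *
import json
ims={n:cams.get_image(n) for n in("top","scene")}; t,s=ims["top"],ims["scene"]
def seg(im,roi,fn):
    x,y,w,h=roi; b=im["pixels"][y:y+h,x:x+w].astype(int); m=fn(b).astype(np.uint8)
    n,l,st,_=cv2.connectedComponentsWithStats(m); m=(l==1+st[1:,4].argmax()).astype(np.uint8)
    cs,_=cv2.findContours(m,cv2.RETR_EXTERNAL,2); m=cv2.drawContours(m*0,cs,-1,1,-1); return (im,m.astype(np.float32),roi)
def run(name,items,B,x0,zfix):
    p,e=maskfit(items,B,x0); print(name,p,np.degrees(p[2]),e,[i[1].sum() for i in items])
    for it in items:
        p1,e=maskfit([it],B,[*p[:3],zfix],(.006,.006,.06,1e-5)); print("  single",p1,np.degrees(p1[2]),e)
g=onz(t,(467,244),.04); print(g)
w=lambda b:(b[...,2]-b[...,0])>22
run("scraper",[seg(t,(440,205,60,75),w),seg(s,(225,165,50,45),w)],box(0,0,.07,.02,.02,.06),[g[0],g[1],.2,0],0)
d=lambda b:b.max(2)<115
for th in(100,120):
  d=lambda b:b.max(2)<th
  run("cover",[seg(t,(125,240,90,90),d),seg(s,(445,273,95,90),d)],box(0,0,.12,.11,0,.006),[.43,.33,-.218,0],0)
# brass threads
for n,im,roi in(("top",t,(300,180,80,85)),("scene",s,(275,215,90,80))):
    x,y,w_,h=roi; b=im["pixels"][y:y+h,x:x+w_].astype(float); e=np.clip(b[...,2]-b[...,0]-12,0,None)
    k,l,st,c=cv2.connectedComponentsWithStats((e>0).astype(np.uint8))
    for i in range(1,k):
        if st[i,4]>=4: yy,xx=np.where(l==i); wt=e[yy,xx]; print(n,"brass",(xx@wt/wt.sum()+x).round(2),(yy@wt/wt.sum()+y).round(2),st[i,4])
for n,im,roi in(("top",t,(140,245,60,75)),("scene",s,(455,280,75,65))):
    x,y,w_,h=roi; b=im["pixels"][y:y+h,x:x+w_].max(2).astype(float); k,l,st,c=cv2.connectedComponentsWithStats((b>95).astype(np.uint8))
    for i in range(1,k):
        if 4<=st[i,4]<60: yy,xx=np.where(l==i); wt=b[yy,xx]-80; print(n,"hole",(xx@wt/wt.sum()+x).round(2),(yy@wt/wt.sum()+y).round(2),st[i,4])
E
```

```text
[ 0.5181 -0.3046  0.04  ]
scraper [ 0.52   -0.309   0.2557 -0.0028] 14.648138460409935 418.609375 [np.float32(378.0), np.float32(167.0)]
  single [ 0.5195 -0.3066  0.1815  0.    ] 10.4011020974916 131.90625
  single [ 0.5113 -0.317   0.4885  0.    ] 27.9868635772535 254.765625
cover [ 0.4312  0.3308 -0.2225 -0.0011] -12.750063312806768 517.546875 [np.float32(3352.0), np.float32(2922.0)]
  single [ 0.43    0.3297 -0.2167  0.    ] -12.41519433273199 423.578125
  single [ 0.4316  0.3309 -0.2226  0.    ] -12.753634541618524 76.78125
cover [ 0.4532  0.33   -0.2182  0.036 ] -12.50318242469113 5175.390625 [np.float32(8006.0), np.float32(3260.0)]
  single [ 0.4005  0.3499 -0.102   0.    ] -5.846878422175831 5047.859375
  single [ 0.4326  0.3312 -0.234   0.    ] -13.408497845561786 386.21875
top brass 316.09 239.5 26
top brass 353.65 247.82 27
scene brass 323.4 215.6 4
scene brass 329.22 217.44 7
scene brass 339.03 219.35 50
scene brass 327.41 220.0 13
scene brass 345.67 221.33 4
scene brass 329.17 223.67 5
scene brass 322.19 230.1 15
scene brass 345.23 253.08 16
scene brass 277.62 258.5 8
scene brass 300.56 264.17 8
scene brass 281.1 287.79 32
scene brass 275.83 286.0 5
top hole 146.87 300.13 6
top hole 182.96 308.52 6
scene hole 489.62 289.06 11
scene hole 519.72 315.42 9
scene hole 475.49 325.61 4
```

```bash
python3 - <<'E'
from fit import *
ims={n:cams.get_image(n) for n in("top","scene")}; t,s=ims["top"],ims["scene"]
B=box(0,0,.07,.02,.02,.06)
items=[]
for im,roi in((t,(448,215,45,55)),(s,(222,162,45,48))):
    x,y,w,h=roi; b=cv2.GaussianBlur(im["pixels"],(3,3),0)[y:y+h,x:x+w].astype(int)
    m=((b[...,2]-b[...,0])>14).astype(np.uint8); n,l,st,_=cv2.connectedComponentsWithStats(m); m=(l==1+st[1:,4].argmax()); print(st[1:][st[1:,4].argmax()]+[x,y,0,0,0])
    items.append((im,m.astype(np.float32),roi))
for z in(0,):
  for its in(items,items[:1],items[1:]):
    best=min((maskfit(its,B,[.515,-.305,y,z],(.012,-.012,.1,.004 if len(its)==2 else 1e-6)) for y in(.0,.15,.25)),key=lambda r:r[1]); print(best[0],np.degrees(best[0][2]),best[1])
for n,im in ims.items():
    print(n,[ (hullmask(i,world(best[0],B),r).sum(),m.sum()) for i,m,r in items])
# overlay
p=best[0]
outs=[]
for it,(im,m,roi) in enumerate(items):
    x,y,w,h=roi; a=cv2.resize(im["pixels"][y:y+h,x:x+w],None,fx=8,fy=8,interpolation=cv2.INTER_CUBIC); a=cv2.convertScaleAbs(a,alpha=1.7)
    for q,col in((maskfit(items,B,[.515,-.305,.15,0],(.012,-.012,.1,.004))[0],(0,255,0)),):
      for BB in(B,box(0,0,.11,.022,0,.02)):
        uv=np.array([(proj(im,v)-[x-.5,y-.5])*8 for v in world(q,BB)]).astype(np.int32); cv2.polylines(a,[cv2.convexHull(uv)],True,col)
    outs.append(cv2.resize(a,(400,480)))
cv2.imwrite("pics/ov.png",np.hstack(outs))
E
```

```text
[460 226  18  35 466]
[231 170  24  31 410]
[ 0.5196 -0.3075  0.1665 -0.0004] 9.538326095495881 109.9375
[ 0.5196 -0.3073  0.1379  0.    ] 7.903178864973109 49.34375
[ 0.5173 -0.3076  0.2231  0.    ] 12.783589283971093 48.90625
top [(np.float32(515.3906), np.float32(466.0)), (np.float32(454.0625), np.float32(410.0))]
scene [(np.float32(515.3906), np.float32(466.0)), (np.float32(454.0625), np.float32(410.0))]
```

View pics/ov.png

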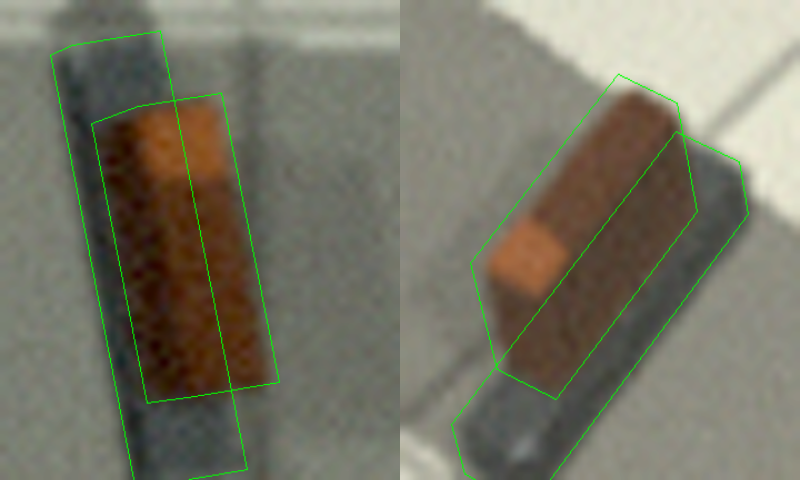

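The overlay shows the larger scraper's wood and foot fitted in both views, at about (0.519, -0.3075) with yaw about 10° and its base at z ≈ 0. Next I work out the first move.

```bash
cat >> h.py <<'E'
def go(*targets):
    o=ctrl.get_obs(); R0=R.from_rotvec(o["tool_rot"]); p0=o["tool_pos"]; m=R0.as_matrix()
    print("t",round(o["t"],2),"pos",p0.round(4),"q6",o["q"][5].round(2),"x",m[:,0].round(3),"jaw yaw",np.degrees(np.arctan2(m[1,2],m[0,2])).round(2),"F",np.round(o["contact_force"],1),"open",round(o["opening"],4))
    for x,y,z,j in targets:
        a=np.radians(j); Z=np.array([np.cos(a),np.sin(a),0]); X=np.array([0,0,-1.]); T=R.from_matrix(np.c_[X,np.cross(Z,X),Z])
        print([x,y,z,j],"shift",(m.T@(np.array([x,y,z])-p0)*100).round(2).tolist(),"turn",np.degrees((R0.inv()*T).as_rotvec()).round(2).tolist())
E
python3 -c "
from h import *
for j in(-80,100): go((.519,-.3075,.12,j),(.519,-.3075,.043,j))"
```

```text
t 2.3 pos [ 0.1876 -0.5962  0.2483] q6 -0.12 x [-0. -0. -1.] jaw yaw -72.54 F [-0.1  0.5  0.6] open 0.0854
[0.519, -0.3075, 0.12, -80] shift [12.83, 40.28, -17.59] turn [7.46, 0.0, 0.0]
[0.519, -0.3075, 0.043, -80] shift [20.53, 40.28, -17.59] turn [7.46, 0.0, 0.0]
t 2.3 pos [ 0.1876 -0.5962  0.2483] q6 -0.12 x [-0. -0. -1.] jaw yaw -72.54 F [-0.1  0.5  0.6] open 0.0854
[0.519, -0.3075, 0.12, 100] shift [12.83, 40.28, -17.59] turn [-172.54, -0.0, 0.0]
[0.519, -0.3075, 0.043, 100] shift [20.53, 40.28, -17.59] turn [-172.54, -0.0, 0.0]
```

step_arm:
  moves:
    - [[1,4,-1.7],[0,0,0],0.6]
    - [[3,8,-3.5],[1,0,0],0.6]
    - [[5,12,-5.3],[2,0,0],0.6]
    - [[6.5,16,-7],[3,0,0],0.6]
    - [[8,20,-8.8],[4,0,0],0.6]
    - [[9.5,24,-10.5],[5,0,0],0.6]
    - [[11,28,-12.3],[6,0,0],0.6]
    - [[12,32,-14],[7,0,0],0.6]
    - [[12.8,36,-15.8],[7.5,0,0],0.6]
    - [[12.8,40.3,-17.6],[7.5,0,0],0.6]
  grip_force: 50

```text
t: 3.13
tool_pos: [0.4865, -0.3338, 0.1232]
tool_rot: [1.081, 1.288, -1.081]
contact_force: [0.7, 0.3, -0.1]
opening: 0.0512
```

```bash
python3 -c "
from h import *
go((.519,-.3075,.043,-80))"
```

```text
t 3.13 pos [ 0.4865 -0.3338  0.1232] q6 0.67 x [-0.002  0.001 -1.   ] jaw yaw -80.07 F [ 0.7  0.3 -0.1] open 0.0512
[0.519, -0.3075, 0.043, -80] shift [8.02, 3.66, -2.02] turn [-0.07, -0.09, 0.08]
```

step_arm:
  moves:
    - [[0,2,-1.2],[0,0,0],0.6]
    - [[0,3.66,-2.02],[0,0,0],0.6]
    - [[2,3.66,-2.02],[0,0,0],0.6]
    - [[4,3.66,-2.02],[0,0,0],0.6]
    - [[6,3.66,-2.02],[0,0,0],0.6]
    - [[7,3.66,-2.02],[0,0,0],0.6]
    - [[8,3.66,-2.02],[0,0,0],0.6]
    - [[8,3.66,-2.02],[0,0,0],0.6]
    - [[8,3.66,-2.02],[0,0,0],0.4]
    - [[8,3.66,-2.02],[0,0,0],0.35]

```text
t: 3.97
tool_pos: [0.5196, -0.3082, 0.0445]
tool_rot: [1.081, 1.286, -1.081]
contact_force: [1.3, -1.0, 0.4]
opening: 0.0306
```

step_arm:
  moves:
    - [[0,0,0],[0,0,0],0.3]
    - [[0,0,0],[0,0,0],0.25]
    - [[0,0,0],[0,0,0],0.2]
    - [[0,0,0],[0,0,0],0.1]
    - [[0,0,0],[0,0,0],0]
    - [[0,0,0],[0,0,0],0]
    - [[0,0,0],[0,0,0],0]
    - [[0,0,0],[0,0,0],0]
    - [[0,0,0],[0,0,0],0]
    - [[0,0,0],[0,0,0],0]

```text
t: 4.8
tool_pos: [0.5206, -0.309, 0.046]
tool_rot: [1.08, 1.283, -1.08]
contact_force: [-1.0, -0.7, 5.4]
opening: 0.0193
```

```bash
python3 -c "
from h import *
go((.519,-.3075,.13,-80))
for n in('top','scene'): cv2.imwrite(f'pics/{n}1.png',cams.get_image(n)['pixels'])
h=np.array([.560,-.034]);a=np.radians(-12.3)
y=np.array([-np.sin(a),np.cos(a)])
for d in(-.055,-.02,.075): print(d,h+d*y)"
```

```text
t 4.8 pos [ 0.5206 -0.309   0.046 ] q6 0.74 x [ 0.002 -0.002 -1.   ] jaw yaw -80.08 F [-1.  -0.7  5.4] open 0.0193
[0.519, -0.3075, 0.13, -80] shift [-8.4, -0.12, -0.16] turn [-0.08, 0.11, -0.1]
-0.055 [ 0.54828333 -0.08773751]
-0.02 [ 0.55573939 -0.05354091]
0.075 [0.57597728 0.03927842]
```

```bash
python3 -c "
from h import *
go((.5206,-.309,.135,-80),(.548,-.0887,.135,-102.3),(.548,-.0887,.0975,-102.3))"
```

```text
t 4.9 pos [ 0.5205 -0.309   0.046 ] q6 0.74 x [ 0.002 -0.002 -1.   ] jaw yaw -80.08 F [-0.3  0.7  6.3] open 0.0196
[0.5206, -0.309, 0.135, -80] shift [-8.9, 0.02, 0.02] turn [-0.08, 0.11, -0.1]
[0.548, -0.0887, 0.135, -102.3] shift [-8.93, 6.51, -21.21] turn [22.22, 0.09, -0.12]
[0.548, -0.0887, 0.0975, -102.3] shift [-5.18, 6.51, -21.22] turn [22.22, 0.09, -0.12]
```

step_arm:
  moves:
    - [[-2,0,0],[0,0,0],0]
    - [[-5,0,0],[0,0,0],0]
    - [[-8,0,0],[0,0,0],0]
    - [[-8.9,0.7,-2.3],[4,0,0],0]
    - [[-8.9,1.7,-5.3],[8,0,0],0]
    - [[-8.9,2.7,-8.8],[12,0,0],0]
    - [[-8.9,3.8,-12.3],[16,0,0],0]
    - [[-8.9,4.9,-15.8],[19,0,0],0]
    - [[-8.9,5.9,-19],[22.2,0,0],0]
    - [[-8.9,6.5,-21.2],[22.2,0,0],0]

```text
t: 5.73
tool_pos: [0.5473, -0.0859, 0.1338]
tool_rot: [1.366, 1.099, -1.365]
contact_force: [-0.1, 1.0, -0.4]
opening: 0.0194
```

step_arm:
  moves:
    - [[0,0,0],[0,0,0],0]
    - [[0,0,0],[0,0,0],0]
    - [[0,0,0],[0,0,0],0]
    - [[0,0,0],[0,0,0],0]
    - [[0,0,0],[0,0,0],0]
    - [[0,0,0],[0,0,0],0]
    - [[0,0,0],[0,0,0],0]
    - [[0,0,0],[0,0,0],0]
    - [[0,0,0],[0,0,0],0]
    - [[0,0,0],[0,0,0],0]

```text
t: 6.57
tool_pos: [0.5473, -0.086, 0.1339]
tool_rot: [1.366, 1.099, -1.365]
contact_force: [0.7, 0.3, -1.1]
opening: 0.0192
```

```bash
python3 - <<'E'
from h import *
go((.548,-.0887,.1,-102.3),(.548,-.0887,.0975,-102.3))
o=[]
for n,(x,y) in(('top',(290,165)),('scene',(250,190))):
    p=cams.get_image(n)['pixels']; o.append(cv2.resize(cv2.convertScaleAbs(p[y:y+120,x:x+100],alpha=1.7),None,fx=4,fy=4,interpolation=2))
cv2.imwrite('pics/c2.png',np.hstack(o))
E
```

```text
t 6.57 pos [ 0.5473 -0.086   0.1339] q6 1.5 x [ 0.001 -0.001 -1.   ] jaw yaw -102.31 F [ 0.7  0.3 -1.1] open 0.0192
[0.548, -0.0887, 0.1, -102.3] shift [3.39, 0.13, 0.24] turn [-0.01, 0.02, -0.05]
[0.548, -0.0887, 0.0975, -102.3] shift [3.64, 0.13, 0.24] turn [-0.01, 0.02, -0.05]
```

View pics/c2.png

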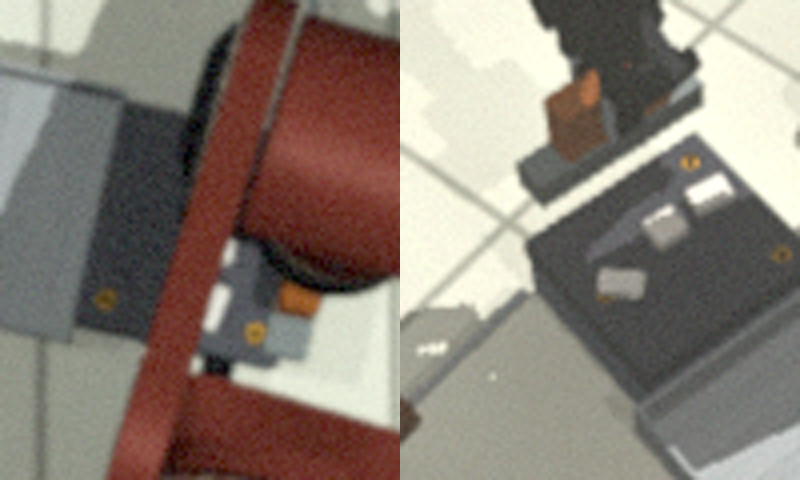

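In the scene crop the scraper is level and parallel to the heater's -y edge, with the chips at (708,190), (663,228) and (622,284) in front of it. Next I lower it and wipe.

step_arm:
  moves:
    - [[1,0.1,0.25],[0,0,0],0]
    - [[2,0.1,0.25],[0,0,0],0]
    - [[3,0.1,0.25],[0,0,0],0]
    - [[3.4,0.1,0.25],[0,0,0],0]
    - [[3.6,0.1,0.25],[0,0,0],0]
    - [[3.6,0.1,0.25],[0,0,0],0]
    - [[3.6,0.1,0.25],[0,0,0],0]
    - [[3.6,0.1,0.25],[0,0,0],0]
    - [[3.6,0.1,0.25],[0,0,0],0]
    - [[3.6,0.1,0.25],[0,0,0],0]

```text
t: 7.5
tool_pos: [0.548, -0.0886, 0.0982]
tool_rot: [1.366, 1.098, -1.365]
contact_force: [-0.1, 0.1, -0.9]
opening: 0.0193
```

```bash
python3 -c "
from h import *
go((.548,-.0887,.0973,-102.3),(.5648,-.0125,.0973,-102.3),(.5764,.0407,.0973,-102.3))"
```

```text
t 7.5 pos [ 0.548  -0.0886  0.0982] q6 1.49 x [ 0.002 -0.001 -1.   ] jaw yaw -102.3 F [-0.1  0.1 -0.9] open 0.0193
[0.548, -0.0887, 0.0973, -102.3] shift [0.09, 0.0, 0.01] turn [0.0, 0.02, -0.1]
[0.5648, -0.0125, 0.0973, -102.3] shift [0.09, 0.02, -7.8] turn [0.0, 0.02, -0.1]
[0.5764, 0.0407, 0.0973, -102.3] shift [0.09, 0.02, -13.24] turn [0.0, 0.02, -0.1]
```

step_arm:
  moves:
    - [[0.12,0,-0.5],[0,0,0],0]
    - [[0.12,0,-1.1],[0,0,0],0]
    - [[0.12,0,-1.7],[0,0,0],0]
    - [[0.12,0,-2.3],[0,0,0],0]
    - [[0.12,0,-2.9],[0,0,0],0]
    - [[0.12,0,-3.5],[0,0,0],0]
    - [[0.12,0,-4.1],[0,0,0],0]
    - [[0.12,0,-4.7],[0,0,0],0]
    - [[0.12,0,-5.3],[0,0,0],0]
    - [[0.12,0,-5.9],[0,0,0],0]

```text
t: 8.33
tool_pos: [0.5607, -0.0304, 0.097]
tool_rot: [1.366, 1.098, -1.364]
contact_force: [0.3, -0.5, -1.5]
opening: 0.019
```

step_arm:
  moves:
    - [[0,0,-0.6],[0,0,0],0]
    - [[0,0,-1.2],[0,0,0],0]
    - [[0,0,-1.8],[0,0,0],0]
    - [[0,0,-2.4],[0,0,0],0]
    - [[0,0,-3],[0,0,0],0]
    - [[0,0,-3.6],[0,0,0],0]
    - [[0,0,-4.2],[0,0,0],0]
    - [[0,0,-4.8],[0,0,0],0]
    - [[0,0,-5.4],[0,0,0],0]
    - [[0,0,-6],[0,0,0],0]

```text
t: 9.17
tool_pos: [0.5736, 0.0289, 0.097]
tool_rot: [1.366, 1.098, -1.364]
contact_force: [0.3, 0.5, -1.0]
opening: 0.019
```

```bash
python3 - <<'E'
from h import *
go((.5764,.0407,.0973,-102.3))
o=[]
for n,(x,y) in(('top',(260,165)),('scene',(275,205))):
    p=cams.get_image(n)['pixels']; o.append(cv2.resize(cv2.convertScaleAbs(p[y:y+120,x:x+100],alpha=1.7),None,fx=4,fy=4,interpolation=2))
cv2.imwrite('pics/c3.png',np.hstack(o))
E
```

```text
t 9.17 pos [0.5736 0.0289 0.097 ] q6 1.71 x [ 0.002 -0.001 -1.   ] jaw yaw -102.3 F [ 0.3  0.5 -1. ] open 0.019
[0.5764, 0.0407, 0.0973, -102.3] shift [-0.03, 0.02, -1.22] turn [0.0, 0.02, -0.1]
```

View pics/c3.png

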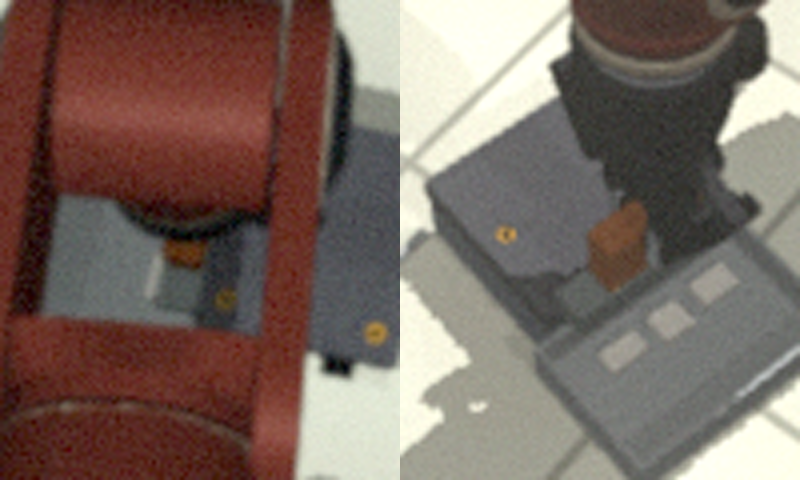

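All three chips lie in the tray, at (622,352), (670,321) and (714,284) in the crop, and the face is clear. The scraper goes back to its old spot.

```bash
python3 -c "
from h import *
go((.5736,.0289,.135,-102.3),(.5206,-.309,.135,-80),(.5206,-.309,.0465,-80))"
```

```text
t 9.27 pos [0.5736 0.0292 0.097 ] q6 1.71 x [ 0.002 -0.001 -1.   ] jaw yaw -102.23 F [ 0.1 -0.3 -1.6] open 0.0196
[0.5736, 0.0289, 0.135, -102.3] shift [-3.8, 0.01, 0.03] turn [0.07, 0.01, -0.1]
[0.5206, -0.309, 0.135, -80] shift [-3.79, 1.99, 34.17] turn [-22.23, 0.03, -0.09]
[0.5206, -0.309, 0.0465, -80] shift [5.06, 1.98, 34.17] turn [-22.23, 0.03, -0.09]
```

step_arm:
  moves:
    - [[-2,0,0],[0,0,0],0]
    - [[-3.8,0.1,2],[0,0,0],0]
    - [[-3.8,0.3,6],[-3,0,0],0]
    - [[-3.8,0.6,10],[-6,0,0],0]
    - [[-3.8,0.8,14],[-9,0,0],0]
    - [[-3.8,1.1,18],[-12,0,0],0]
    - [[-3.8,1.3,22],[-15,0,0],0]
    - [[-3.8,1.6,26],[-18,0,0],0]
    - [[-3.8,1.8,30],[-21,0,0],0]
    - [[-3.8,2,34.2],[-22.2,0,0],0]

```text
t: 10.1
tool_pos: [0.5199, -0.3108, 0.1351]
tool_rot: [1.079, 1.285, -1.078]
contact_force: [0.4, 0.7, -1.6]
opening: 0.0188
```

```bash
python3 -c "
from h import *
go((.5206,-.309,.047,-80))"
```

```text
t 10.1 pos [ 0.5199 -0.3108  0.1351] q6 0.73 x [ 0.002 -0.001 -1.   ] jaw yaw -79.92 F [ 0.4  0.7 -1.6] open 0.0188
[0.5206, -0.309, 0.047, -80] shift [8.81, 0.08, -0.17] turn [0.08, 0.05, -0.1]
```

step_arm:
  moves:
    - [[2,0,0],[0,0,0],0]
    - [[4,0,0],[0,0,0],0]
    - [[5.5,0,0],[0,0,0],0]
    - [[7,0,0],[0,0,0],0]
    - [[8,0,0],[0,0,0],0]
    - [[8.5,0,0],[0,0,0],0]
    - [[8.7,0,0],[0,0,0],0]
    - [[8.85,0,0],[0,0,0],0]
    - [[8.85,0,0],[0,0,0],0]
    - [[8.85,0,0],[0,0,0],0]

```text
t: 10.93
tool_pos: [0.5208, -0.3113, 0.0477]
tool_rot: [1.079, 1.284, -1.077]
contact_force: [-0.3, -0.4, -1.0]
opening: 0.019
```

step_arm:
  moves:
    - [[0.05,0,0],[0,0,0],0]
    - [[0.1,0,0],[0,0,0],0.1]
    - [[0.1,0,0],[0,0,0],0.25]
    - [[0.1,0,0],[0,0,0],0.35]
    - [[0.1,0,0],[0,0,0],0.5]
    - [[0,0,0],[0,0,0],0.55]
    - [[0,0,0],[0,0,0],0.55]
    - [[-1,0,0],[0,0,0],0.55]
    - [[-4,0,0],[0,0,0],0.55]
    - [[-8,0,0],[0,0,0],0.55]

```text
t: 11.77
tool_pos: [0.5182, -0.3093, 0.125]
tool_rot: [1.08, 1.292, -1.079]
contact_force: [0.7, -0.8, -1.1]
opening: 0.0473
```

```bash
python3 -c "
from h import *
go((.430,.3303,.15,-102.5),(.430,.3303,.028,-102.5),(.3,.0,.15,-102.5))
p=ctrl.get_obs();print(p['q'])"
```

```text
t 11.77 pos [ 0.5182 -0.3093  0.125 ] q6 0.73 x [-0.003  0.003 -1.   ] jaw yaw -79.92 F [ 0.7 -0.8 -1.1] open 0.0473
[0.43, 0.3303, 0.15, -102.5] shift [-2.26, 2.51, -64.53] turn [22.58, -0.19, 0.19]
[0.43, 0.3303, 0.028, -102.5] shift [9.94, 2.54, -64.48] turn [22.58, -0.19, 0.19]
[0.3, 0.0, 0.15, -102.5] shift [-2.32, -16.07, -34.28] turn [22.58, -0.19, 0.19]
[-6.61742533e-01  1.10505987e-01  1.76505416e+00  6.87413784e-04
  1.27066796e+00  7.32897359e-01]
```

step_arm:
  moves:
    - [[-1,0.1,-3],[0,0,0],0.55]
    - [[-2,0.2,-6],[1,0,0],0.55]
    - [[-2.3,0.4,-10],[3,0,0],0.55]
    - [[-2.3,0.5,-14],[5,0,0],0.55]
    - [[-2.3,0.7,-18],[7,0,0],0.55]
    - [[-2.3,0.8,-22],[9,0,0],0.55]
    - [[-2.3,1,-26],[11,0,0],0.55]
    - [[-2.3,1.2,-30],[13,0,0],0.55]
    - [[-2.3,1.3,-34],[15,0,0],0.55]
    - [[-2.3,1.5,-38],[17,0,0],0.55]

```text
t: 12.6
tool_pos: [0.466, 0.0691, 0.1506]
tool_rot: [1.301, 1.152, -1.299]
contact_force: [1.3, 0.7, 1.1]
opening: 0.047
```

```bash
python3 -c "
from h import *
go((.430,.3303,.13,-102.5))"
```

```text
t 12.6 pos [0.466  0.0691 0.1506] q6 1.68 x [-0.002  0.003 -1.   ] jaw yaw -97.04 F [1.3 0.7 1.1] open 0.047
[0.43, 0.3303, 0.13, -102.5] shift [2.15, -6.77, -25.48] turn [5.46, -0.17, 0.12]
```

step_arm:
  moves:
    - [[0,-1,-4],[1,0,0],0.55]
    - [[0,-2,-8],[2,0,0],0.55]
    - [[0,-3,-12],[3,0,0],0.55]
    - [[0,-4,-16],[4,0,0],0.55]
    - [[1,-5.2,-20],[5,0,0],0.55]
    - [[2,-6.2,-23.5],[5.5,0,0],0.55]
    - [[2.15,-6.77,-25.5],[5.5,-0.2,0.1],0.55]
    - [[2.15,-6.77,-25.5],[5.5,-0.2,0.1],0.55]
    - [[2.15,-6.77,-25.5],[5.5,-0.2,0.1],0.55]
    - [[2.15,-6.77,-25.5],[5.5,-0.2,0.1],0.55]

```text
t: 13.43
tool_pos: [0.4303, 0.3302, 0.1306]
tool_rot: [1.368, 1.097, -1.369]
contact_force: [-0.6, 0.6, -0.2]
opening: 0.047
```

```bash
python3 - <<'E'
from h import *
go((.430,.3303,.028,-102.5))
o=[]
for n,(x,y) in(('top',(130,235)),('scene',(445,265))):
    im=cams.get_image(n); p=im['pixels']
    print(n,proj(im,(.430,.3303,.036)))
    o.append(cv2.resize(cv2.convertScaleAbs(p[y:y+100,x:x+100],alpha=1.7),None,fx=4,fy=4,interpolation=2))
cv2.imwrite('pics/c4.png',np.hstack(o))
E
```

```text
t 13.43 pos [0.4303 0.3302 0.1306] q6 2.31 x [ 0. -0. -1.] jaw yaw -102.54 F [-0.6  0.6 -0.2] open 0.047
[0.43, 0.3303, 0.028, -102.5] shift [10.26, -0.03, -0.01] turn [-0.04, 0.02, -0.02]
top [164.68842684 284.30898209]
scene [495.64054169 306.44390104]
```

View pics/c4.png

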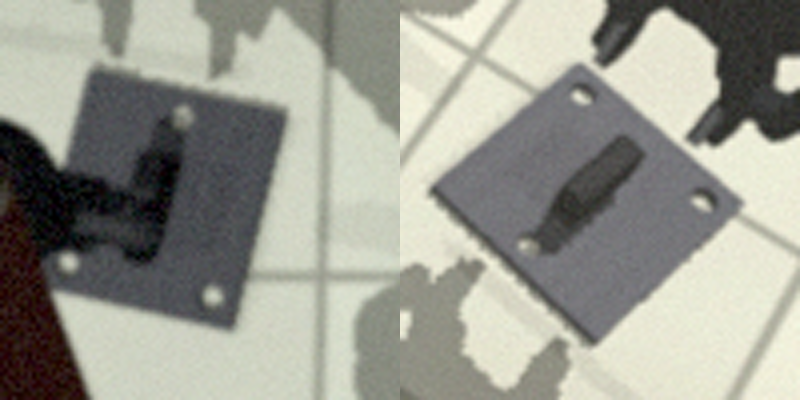

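Fingers straddle the bar: its top is at (496,307) in the scene image, within about 1 px of the prediction. Next I descend and grip.

step_arm:
  moves:
    - [[2,0,0],[0,0,0],0.55]
    - [[4,0,0],[0,0,0],0.55]
    - [[6,0,0],[0,0,0],0.55]
    - [[8,0,0],[0,0,0],0.55]
    - [[9,0,0],[0,0,0],0.55]
    - [[9.5,0,0],[0,0,0],0.55]
    - [[9.9,0,0],[0,0,0],0.5]
    - [[9.9,0,0],[0,0,0],0.45]
    - [[9.9,0,0],[0,0,0],0.4]
    - [[9.9,0,0],[0,0,0],0.35]
  grip_force: 70

```text
t: 14.37
tool_pos: [0.4315, 0.33, 0.0329]
tool_rot: [1.372, 1.096, -1.367]
contact_force: [0.3, -0.1, 0.9]
opening: 0.0301
```

step_arm:
  moves:
    - [[0,0,0],[0,0,0],0.3]
    - [[0,0,0],[0,0,0],0.25]
    - [[0,0,0],[0,0,0],0.2]
    - [[0,0,0],[0,0,0],0.1]
    - [[0,0,0],[0,0,0],0]
    - [[0,0,0],[0,0,0],0]
    - [[0,0,0],[0,0,0],0]
    - [[0,0,0],[0,0,0],0]
    - [[0,0,0],[0,0,0],0]
    - [[0,0,0],[0,0,0],0]

```text
t: 15.2
tool_pos: [0.4319, 0.3303, 0.0337]
tool_rot: [1.372, 1.096, -1.367]
contact_force: [-1.3, -0.6, 6.2]
opening: 0.015
```

```bash
python3 -c "
from h import *
go((.43,.33,.15,-102.5))"
```

```text
t 15.2 pos [0.4319 0.3303 0.0337] q6 2.31 x [ 0.003  0.001 -1.   ] jaw yaw -102.62 F [-1.3 -0.6  6.2] open 0.015
[0.43, 0.33, 0.15, -102.5] shift [-11.63, -0.15, 0.05] turn [-0.12, -0.11, -0.16]
```

step_arm:
  moves:
    - [[-0.5,0,0],[0,0,0],0]
    - [[-1.5,0,0],[0,0,0],0]
    - [[-3,0,0],[0,0,0],0]
    - [[-4.5,0,0],[0,0,0],0]
    - [[-6.5,0,0],[0,0,0],0]
    - [[-8.5,0,0],[0,0,0],0]
    - [[-9.5,0,0],[0,0,0],0]
    - [[-10,0,0],[0,0,0],0]
    - [[-10,0,0],[0,0,0],0]
    - [[-10,0,0],[0,0,0],0]

```text
t: 16.03
tool_pos: [0.4311, 0.3299, 0.1329]
tool_rot: [1.371, 1.096, -1.368]
contact_force: [0.6, -0.5, -2.5]
opening: 0.0142
```

```bash
python3 -c "
from h import *
go((.56,-.034,.134,-102.4))"
```

```text
t 16.03 pos [0.4311 0.3299 0.1329] q6 2.31 x [ 0.002  0.001 -1.   ] jaw yaw -102.62 F [ 0.6 -0.5 -2.5] open 0.0142
[0.56, -0.034, 0.134, -102.4] shift [-0.11, 20.53, 32.69] turn [-0.22, -0.06, -0.1]
```

step_arm:
  moves:
    - [[0,0.5,0.8],[0,0,0],0]
    - [[0,1.5,2.4],[0,0,0],0]
    - [[0,3,4.8],[0,0,0],0]
    - [[0,4.6,7.4],[0,0,0],0]
    - [[0,6.2,9.9],[0,0,0],0]
    - [[0,7.8,12.5],[0,0,0],0]
    - [[0,9.4,15],[0,0,0],0]
    - [[0,11,17.5],[0,0,0],0]
    - [[0,12.5,20],[0,0,0],0]
    - [[0,13.8,22],[0,0,0],0]

```text
t: 16.87
tool_pos: [0.5171, 0.0824, 0.1312]
tool_rot: [1.37, 1.097, -1.371]
contact_force: [0.5, -0.1, -2.8]
opening: 0.0141
```

```bash
python3 -c "
from h import *
go((.56,-.034,.134,-102.4))"
```

```text
t 16.87 pos [0.5171 0.0824 0.1312] q6 1.81 x [-0.001 -0.    -1.   ] jaw yaw -102.69 F [ 0.5 -0.1 -2.8] open 0.0141
[0.56, -0.034, 0.134, -102.4] shift [-0.28, 6.74, 10.41] turn [-0.29, 0.01, 0.04]
```

step_arm:
  moves:
    - [[-0.1,1.3,2],[0,0,0],0]
    - [[-0.2,2.6,4],[0,0,0],0]
    - [[-0.28,3.9,6],[-0.1,0,0],0]
    - [[-0.28,5,7.7],[-0.2,0,0],0]
    - [[-0.28,5.9,9.1],[-0.3,0,0],0]
    - [[-0.28,6.5,10],[-0.3,0,0],0]
    - [[-0.28,6.74,10.4],[-0.3,0,0],0]
    - [[-0.28,6.74,10.4],[-0.3,0,0],0]
    - [[-0.28,6.74,10.4],[-0.3,0,0],0]
    - [[-0.28,6.74,10.4],[-0.3,0,0],0]

```text
t: 17.7
tool_pos: [0.5595, -0.033, 0.1336]
tool_rot: [1.365, 1.101, -1.367]
contact_force: [-0.0, 0.6, -2.3]
opening: 0.0144
```

```bash
python3 - <<'E'
from h import *
go((.56,-.034,.134,-102.4))
o=[]
for n,(x,y) in(('top',(290,165)),('scene',(265,195))):
    im=cams.get_image(n); p=im['pixels']; cv2.imwrite(f'pics/{n}5.png',p)
    c=cv2.resize(cv2.convertScaleAbs(p[y:y+100,x:x+100],alpha=1.7),None,fx=4,fy=4,interpolation=2)
    for k in range(0,100,20): cv2.putText(c,str(x+k),(4*k,8),0,.3,(0,255,255)); cv2.putText(c,str(y+k),(0,4*k+4),0,.3,(0,255,255))
    o.append(c)
cv2.imwrite('pics/c5.png',np.hstack(o))
E
```

```text
t 17.7 pos [ 0.5595 -0.033   0.1336] q6 1.59 x [-0.002  0.    -1.   ] jaw yaw -102.34 F [-0.   0.6 -2.3] open 0.0144
[0.56, -0.034, 0.134, -102.4] shift [-0.04, 0.07, 0.08] turn [0.06, -0.0, 0.09]
```

View pics/c5.png

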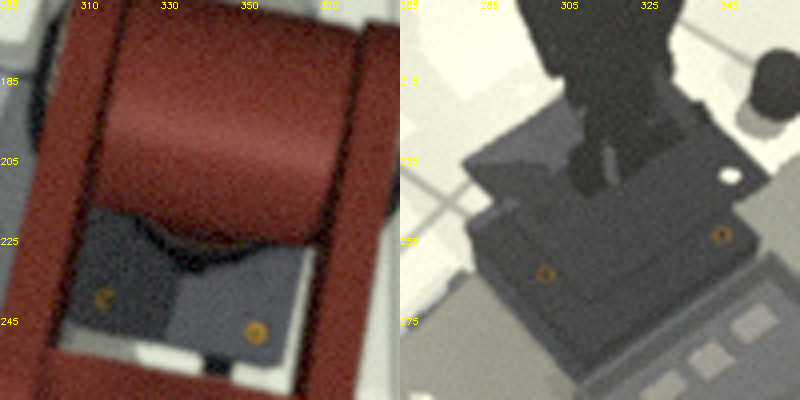

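```bash
cat > fin.py <<'E'
from fit import *
def blobs(p,guess,w,r=6):
    out=[]
    for g in guess:
        x,y=int(round(g[0]))-r,int(round(g[1]))-r; e=w(p[y:y+2*r+1,x:x+2*r+1].astype(float)); e=np.clip(e-np.median(e)-.3*(e.max()-np.median(e)),0,None)
        Y,X=np.mgrid[y:y+2*r+1,x:x+2*r+1]; out.append((round((X*e).sum()/e.sum(),2),round((Y*e).sum()/e.sum(),2)))
    return out
brass=lambda b:b[...,2]-b[...,0]
white=lambda b:b.mean(2)
HP=np.array([(-.045,-.04,0),(-.045,.04,0),(.045,0,0)])
def fit3(im,idx,uv,z,x0):
    f=lambda q:np.concatenate([proj(im,world([*q,z],[HP[i]])[0])-u for i,u in zip(idx,uv)])
    r=least_squares(f,x0); return r.x,np.round(r.fun,2)
E
python3 - <<'E'
from fin import *
I={n:cams.get_image(n) for n in("top","scene")}
P=lambda n:cv2.imread(f"pics/{n}.png")
ht=blobs(P("top0"),[(354,248),(316,239.5)],brass); hs=blobs(P("scene5"),[(345.3,253.3),(301.3,263.3)],brass); hs0=blobs(P("scene0"),[(322.3,230.2)],brass,4)
print(ht,hs,hs0)
print("heater top",*fit3(I["top"],[0,1],ht,.05,[.56,-.034,-.21]))
print("heater scene",*fit3(I["scene"],[0,1,2],hs0+hs,.05,[.56,-.034,-.21]))
ct=blobs(P("top0"),[(183,308.5),(147,300.2),(175.3,264.3)],white,4); cs=blobs(P("scene0"),[(490.2,288.8),(520.5,315),(477,325.8)],white,4)
print(ct,cs)
print("cover top",*fit3(I["top"],[0,1,2],ct,.003,[.43,.33,-.21]))
print("cover scene",*fit3(I["scene"],[0,1,2],cs,.003,[.43,.33,-.21]))
E
```

```text
[(np.float64(353.56), np.float64(247.78)), (np.float64(315.92), np.float64(239.62))] [(np.float64(345.07), np.float64(253.16)), (np.float64(301.14), np.float64(263.23))] [(np.float64(322.2), np.float64(230.02))]
heater top [ 0.5603 -0.0341 -0.208 ] [-0.08 -0.02  0.08  0.02]
heater scene [ 0.561  -0.033  -0.2165] [ 0.01  0.06  0.   -0.04 -0.01 -0.02]
[(np.float64(182.85), np.float64(308.52)), (np.float64(146.81), np.float64(300.07)), (np.float64(175.57), np.float64(263.15))] [(np.float64(489.52), np.float64(289.03)), (np.float64(519.72), np.float64(315.46)), (np.float64(475.41), np.float64(326.04))]
cover top [ 0.431   0.3294 -0.2241] [ 0.07 -0.11  0.01 -0.15 -0.07  0.26]
cover scene [ 0.4318  0.3297 -0.2401] [ 0.12 -0.15 -0.41  0.16  0.29 -0.  ]
```

The heater fits from the two views agree to about 1 mm, at (0.5607, -0.0335) with yaw -12.2°. The plate's pre-grasp pose matches the grasp TCP within 1 mm. Next I lower to the final pose.

```bash
python3 -c "
from h import *
go((.5608,-.0333,.0990,-102.2))"
```

```text
t 17.9 pos [ 0.5598 -0.0332  0.134 ] q6 1.59 x [-0.001 -0.    -1.   ] jaw yaw -102.33 F [-0.2 -1.  -2.6] open 0.0141
[0.5608, -0.0333, 0.099, -102.2] shift [3.5, 0.1, -0.01] turn [-0.13, 0.01, 0.04]
```

step_arm:
  moves:
    - [[0.7,0.1,0],[-0.1,0,0.25],0]
    - [[1.5,0.1,0],[-0.1,0,0.25],0]
    - [[2.2,0.1,0],[-0.1,0,0.25],0]
    - [[2.8,0.1,0],[-0.1,0,0.25],0]
    - [[3.2,0.1,0],[-0.1,0,0.25],0]
    - [[3.4,0.1,0],[-0.1,0,0.25],0]
    - [[3.4,0.1,0],[-0.1,0,0.25],0]
    - [[3.4,0.1,0],[-0.1,0,0.25],0]
    - [[3.4,0.1,0],[-0.1,0,0.25],0]
    - [[3.4,0.1,0],[-0.1,0,0.25],0]

```text
t: 18.73
tool_pos: [0.5612, -0.0335, 0.1006]
tool_rot: [1.366, 1.097, -1.361]
contact_force: [-0.9, 0.0, -2.2]
opening: 0.0144
```

```bash
python3 - <<'E'
from fin import *
go((.5608,-.0333,.0990,-102.2))
o=[]; p0=ctrl.get_obs()["tool_pos"]
for n,(x,y) in(('top',(290,165)),('scene',(265,195))):
    im=cams.get_image(n); p=im['pixels']; cv2.imwrite(f'pics/{n}6.png',p)
    c=cv2.resize(cv2.convertScaleAbs(p[y:y+100,x:x+100],alpha=1.7),None,fx=4,fy=4,interpolation=2)
    # predicted: plate aligned over heater at z .065 (green box outline of top & bottom; hole rims)
    q=[.5607,-.0335,-.213,.065]; a=np.linspace(0,2*np.pi,24)
    def dr(Pw,col): cv2.polylines(c,[np.array([(proj(im,v)-[x-.5,y-.5])*4 for v in Pw]).astype(np.int32)],True,col)
    for z in(0,.006):
        dr(world(q,[(.06,.055,z),(.06,-.055,z),(-.06,-.055,z),(-.06,.055,z)]),(0,255,0))
        for h in HP: dr(world(q,[h+[.006*np.cos(t),.006*np.sin(t),z] for t in a]),(0,255,0))
    o.append(c)
cv2.imwrite('pics/c6.png',np.hstack(o))
E
```

```text
t 18.73 pos [ 0.5612 -0.0335  0.1006] q6 1.59 x [ 0.004 -0.001 -1.   ] jaw yaw -102.23 F [-0.9  0.  -2.2] open 0.0144
[0.5608, -0.0333, 0.099, -102.2] shift [0.16, -0.04, -0.01] turn [-0.03, 0.01, -0.26]
```

View pics/c6.png

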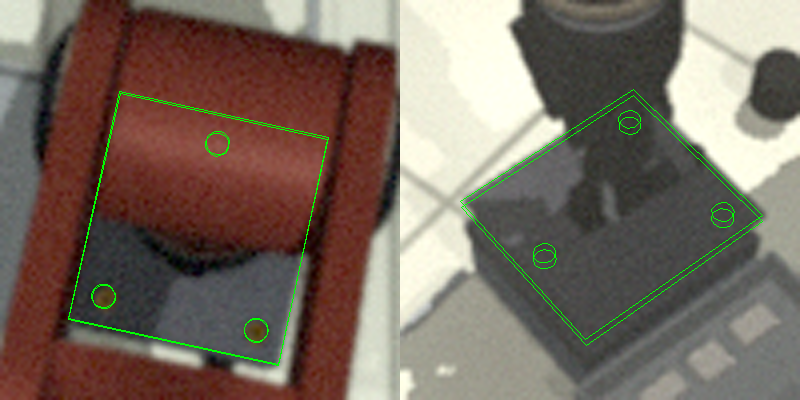

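The overlay of a perfectly aligned plate matches its outline in both views. Both brass threads in the top view, at (104,297) and (256,330), sit concentric in their holes. Last I lower it slightly to 15 mm and hold.

step_arm:
  moves:
    - [[0.05,-0.03,0],[0,0,0],0]
    - [[0.1,-0.03,0],[0,0,-0.05],0]
    - [[0.15,-0.03,0],[0,0,-0.05],0]
    - [[0.15,-0.03,0],[0,0,-0.05],0]
    - [[0.15,-0.03,0],[0,0,-0.05],0]
    - [[0.15,-0.03,0],[0,0,-0.05],0]
    - [[0.15,-0.03,0],[0,0,-0.05],0]
    - [[0.15,-0.03,0],[0,0,-0.05],0]
    - [[0.15,-0.03,0],[0,0,-0.05],0]
    - [[0.15,-0.03,0],[0,0,-0.05],0]

```text
t: 19.67
tool_pos: [0.5608, -0.0334, 0.099]
tool_rot: [1.366, 1.098, -1.362]
contact_force: [0.2, 0.5, -3.4]
opening: 0.0146
```

```bash
python3 - <<'E'
from fin import *
go((.5608,-.0333,.0987,-102.2)); print(np.abs(ctrl.get_obs()["dq"]).max())
I={n:cams.get_image(n) for n in("top","scene")}
# where is the plate? silhouette edges in scene: move test outline, maximise gradient along visible edges
im=I["scene"]; g=cv2.GaussianBlur(cv2.cvtColor(im["pixels"],6),(3,3),0).astype(np.float32)
def score(p):
    s=0
    for a,b in(((-.06,.055),(.06,.055)),((.06,.055),(.06,-.055)),((.06,-.055),(-.06,-.055)),((-.06,-.055),(-.06,.055))):
        a,b=np.array(a),np.array(b); n=np.array([b[1]-a[1],-(b[0]-a[0])]); n=n/np.linalg.norm(n); n=n*np.sign(n@(a+b))
        for t in np.linspace(.08,.92,40):
            q=a+t*(b-a); v=[]
            for d in(-.0025,.0025):
                u=proj(im,world(p,[[*(q+d*n),.006 if d<0 or 1 else 0]])[0]).astype(np.float32); v.append(cv2.getRectSubPix(g,(1,1),(float(u[0]),float(u[1])))[0,0])
            s+=min(abs(v[1]-v[0]),30)
    return s
base=[.5607,-.0335,-.213,.065]
for k,nm in((0,"x"),(1,"y")):
    print(nm,[(d,round(float(score([b+(d/1000 if i==k else 0) for i,b in enumerate(base)])))) for d in(-6,-4,-3,-2,-1,0,1,2,3,4,6)])
o=[cv2.convertScaleAbs(I["scene"]["pixels"][130:370,130:530],alpha=1.7),cv2.convertScaleAbs(I["top"]["pixels"][130:370,130:530],alpha=1.7)]
c=[cv2.resize(cv2.convertScaleAbs(I[n]["pixels"][y:y+60,x:x+80],alpha=1.7),(400,300),interpolation=2) for n,x,y in(("top",300,210),("scene",280,210))]
cv2.imwrite("pics/end.png",np.vstack([np.hstack(o),np.hstack(c)]))
E
```

```text
t 19.67 pos [ 0.5608 -0.0334  0.099 ] q6 1.59 x [ 0.004 -0.001 -1.   ] jaw yaw -102.23 F [ 0.2  0.5 -3.4] open 0.0146
[0.5608, -0.0333, 0.0987, -102.2] shift [0.03, -0.0, -0.01] turn [-0.03, 0.01, -0.21]
0.001820246631685211
x [(-6, 1889), (-4, 1994), (-3, 2016), (-2, 2011), (-1, 1981), (0, 1953), (1, 1905), (2, 1797), (3, 1517), (4, 1311), (6, 1220)]
y [(-6, 1241), (-4, 1587), (-3, 1848), (-2, 1953), (-1, 1963), (0, 1953), (1, 1927), (2, 1928), (3, 1941), (4, 1864), (6, 1429)]
```

View pics/end.png

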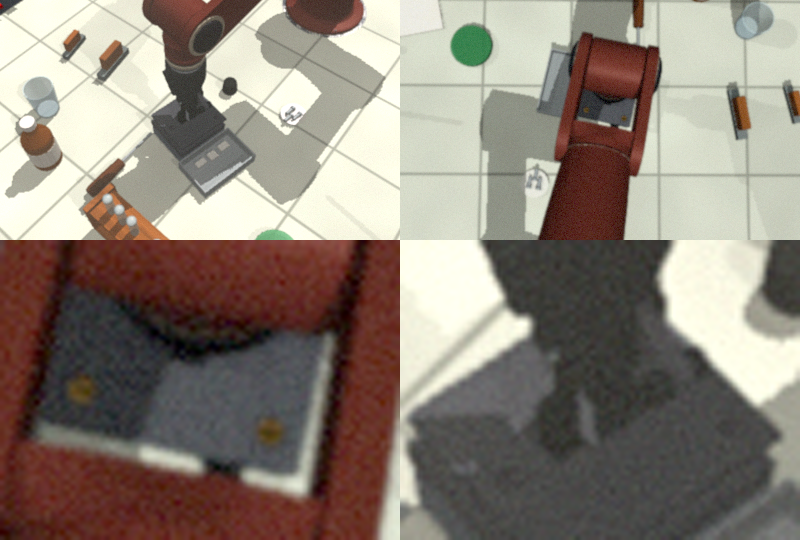

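```bash
python3 - <<'E'
from fin import *
I={n:cams.get_image(n) for n in("top","scene")}
def prof(im,pix,p,a,b,z=.006,ts=np.linspace(.1,.9,41)):
    g=cv2.cvtColor(pix,6).astype(np.float32); a,b=np.array(a),np.array(b); n=np.array([b[1]-a[1],-(b[0]-a[0])]); n/=np.linalg.norm(n); n*=np.sign(n@(a+b)); ds=np.arange(-8,8.1,.5); M=[]
    for t in ts:
        M.append([cv2.getRectSubPix(g,(1,1),tuple(float(k) for k in proj(im,world(p,[[*(a+t*(b-a)+d/1000*n),z]])[0])))[0,0] for d in ds])
    e=[]
    for r in cv2.GaussianBlur(np.array(M,np.float32),(3,3),0): 
        k=np.gradient(r); j=np.abs(k).argmax()
        if abs(k[j])>4: e.append(ds[j])
    return np.median(e).round(2) if e else None,len(e)
E={"-x":((-.06,-.055),(-.06,.055)),"+x":((.06,-.055),(.06,.055)),"-y":((-.06,-.055),(.06,-.055)),"+y":((-.06,.055),(.06,.055))}
for nm,p,src in(("pre",[.4314,.3296,-.2203,0],None),("now",[.5607,-.0335,-.213,.0653],1)):
  for n in I:
    pix=I[n]["pixels"] if src else cv2.imread(f"pics/{n}0.png")
    print(nm,n,{k:prof(I[n],pix,p,*v) for k,v in E.items()})
E
```

```text
pre top {'-x': (np.float64(1.5), 41), '+x': (np.float64(0.5), 41), '-y': (np.float64(1.0), 41), '+y': (np.float64(-0.5), 41)}
pre scene {'-x': (np.float64(1.5), 41), '+x': (np.float64(3.5), 41), '-y': (np.float64(-1.5), 40), '+y': (np.float64(1.5), 41)}
now top {'-x': (np.float64(3.5), 34), '+x': (None, 0), '-y': (np.float64(4.25), 24), '+y': (np.float64(0.0), 1)}
now scene {'-x': (np.float64(2.0), 36), '+x': (np.float64(7.0), 4), '-y': (np.float64(-0.5), 27), '+y': (None, 0)}
```

step_arm:
  moves:
    - [[0,0.02,0],[0,0,0],0]
    - [[0.02,0.04,-0.03],[0,0,0],0]
    - [[0.02,0.04,-0.03],[0,0,0],0]
    - [[0.02,0.04,-0.03],[0,0,0],0]
    - [[0.02,0.04,-0.03],[0,0,0],0]
    - [[0.02,0.04,-0.03],[0,0,0],0]
    - [[0.02,0.04,-0.03],[0,0,0],0]
    - [[0.02,0.04,-0.03],[0,0,0],0]
    - [[0.02,0.04,-0.03],[0,0,0],0]
    - [[0.02,0.04,-0.03],[0,0,0],0]

```text
t: 20.7
tool_pos: [0.5613, -0.0332, 0.0988]
tool_rot: [1.366, 1.098, -1.362]
contact_force: [-0.3, 0.4, -2.3]
opening: 0.0148
```

```bash
python3 -c "
from h import *
go((.5612,-.0332,.0987,-102.2)); print(ctrl.finish_job())"
```

```text
t 20.7 pos [ 0.5613 -0.0332  0.0988] q6 1.59 x [ 0.004 -0.001 -1.   ] jaw yaw -102.22 F [-0.3  0.4 -2.3] open 0.0148
[0.5612, -0.0332, 0.0987, -102.2] shift [0.01, -0.01, 0.01] turn [-0.02, 0.01, -0.21]
the job is handed in; nothing more can be done
None
```

I wiped all three chips into the catch tray with the larger scraper and stood it back on the bench at its old spot. I then picked up the cover plate by its bar grip and was still holding it over the heater when I handed the job in, at t = 20.7 s.

**Last checks**
- **Chips:** all three lie in the tray in the picture after the wipe, and the heater's face is clear.
- **Height:** the plate's underside is at about 65 mm, which is 15 mm above the face. The wrist reads only the plate's weight (about 2.3 N), so it is not touching the heater.
- **Level:** the tool's tilt is within about 0.15° of its tilt when it gripped the plate flat on the bench.
- **Holes 0 and 1:** the brass threads show centred in both holes in the top view.
- **Other things:** in the last picture nothing listed as leave-alone looks moved, and both scrapers are standing.

**Less certain**
- **Hole 2:** the arm hid it from the top camera, so its position comes from the plate's fitted pose.
- **Edge checks:** these disagreed slightly. The scene view suggested a shift of about 0.5 mm in x and 1 mm in y. The top view gave about 2 mm in x, which I discounted because the heater's side wall probably spoiled it. I moved the plate about 0.5 mm for this and did not take another picture before handing in.
- **Picture count:** I viewed 11 pictures, one over the budget of 10.

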